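Level the crib model on its tilting glue-up stand

ROBOT

A 7-joint arm with a two-finger parallel gripper is mounted at the origin on the work surface. World frame = base frame: x ahead of the robot, y to its left, z up, the work surface at z = 0. Lengths are in m, angles in rad, forces in N, time in s.
With the tool pointing down it reaches from about 0.425 to 0.875 m from the base axis. Payload 4.7 kg.
Tool frame: the origin (TCP) lies midway between the tips of the shut fingers; the grasp point (between the pads) lies 19 mm behind it; z points along the fingers, y is the line along which they close (so a half turn about z gives the same grasp; the last joint's range is limited). The gripper opens to 87 mm and grips with 3 to 60 N. Pads are 19 mm wide; open, the fingers measure 117 mm over their backs; the gripper's body (75 mm by 190 mm) begins 51 mm behind the grasp point.
Start: joints at [1.347, 0.321, -0.07, 1.45, 0.023, 1.371, -0.057], TCP at [0.153, -0.632, 0.223] pointing down, gripper open.
Joint ranges: [-2.86, 2.86], [-0.3, 2.09], [-1.38, 1.24], [0.06, 2.45], [-1.56, 4.7], [0.09, 2.05], [-2.69, 2.69]. Speed limits (rad/s): [2.57, 2.57, 3.14, 3.14, 3.14, 3.14, 3.14].

INTERFACE

Orientations are given as a unit quaternion [w, x, y, z].
In Python, from cell import readout, capture, bot, spotter gives the robot as it stands.
- The arm moves only by the shell command python3 -m crank 'ROWS'. ROWS is JSON, a list of rows, each an object with "dp": the shift along the tool's x, y, z in units of 0.15 m (1.0 is 0.15 m), a list of three; "rot": the turn, a rotation vector about the tool's x, y, z in units of 180 degrees (1.0 is 180 degrees), a list of three; "gripper": the closure, from 0 (fully open) to 1 (shut). A call has 1 to 12 rows; each row shifts and turns the commanded pose from where the row before left it, along the tool's axes as they then stand; what a row does not reach is not made up. A row lasts 1/12 s, in which the tool goes at most 41.7 mm and 7.16 degrees, less where a joint would pass 70% of its speed; a pose out of reach is approached as far as the arm can. A call with a number of a shift or a turn outside -1 to 1 is refused whole. A call with a gripper value outside its range is refused whole. The fingers move at their own pace and stop on an object; the grip force is fixed at half the most. Time passes only in rows, so rows that do not move let the fingers close. It gives the time, the measured TCP pose, the force, the opening and the grip force at its end, in the units of the state.
- readout.read_state(): the state, without advancing time (a new reading comes with each control period).
- capture(name): name is "side" or "top"; returns a dict with "img" (384x512x3 uint8, red, green, blue), "depth" (384x512 float32, m along the optical axis (not along the pixel's ray), 0 where there is no reading), "intrinsics" (3x3 intrinsics, pixels), "rvec" (rotation vector, rad) and "tvec" (3), from world to camera coordinates, as OpenCV has them. Camera axes: x right, y down, z forward; pixel columns grow to the right and rows downward; lengths in m; the calibration is good to about 2 mm. A picture is of the moment at which its call begins.
- bot.hand_in(): hands the job in; it is judged then, once.
Trained networks look in a picture, given as the dict that the camera call returned (one of the last four; its "shot" number tells which), for a name from the list of things; names that differ only in an ending like _2 or _b are one class to them, and where a whole thing is asked for, a point or a joint stands for the part that bears it (a point fixed in the world has none). Each returns a list of dicts, best first, with "confidence" (0 to 1); they miss things now and then, are a little off and sometimes report something else, mostly with a low value. They report only what shows in the picture. A call takes as long as a camera call.
- spotter.regions_of(picture, name): "region" (384x512 bool, what is visible of it) and "centre" ([row, column] in pixels, amid what is visible of it).
- spotter.tip_of(picture, name): "centre" ([row, column] in pixels: a listed point, or the origin of a listed thing).
The state is a dict: "clock": time; "qpos": joint angles; "qd": joint speeds; "tau": joint torques, N m; "position": TCP position; "tcp_rot": TCP orientation; "ft_force": force on the tool from outside, world axes, zero at the start; "ft_torque": the same for the moment, N m; "finger_gap": opening from 0.0 (shut) to 1.0 (fully open); "finger_force": force on a finger pad.
Only numpy, scipy, OpenCV 4.12 (cv2) and the standard library are available. Lean on these libraries where they do the work, as an engineer would, in place of code of your own. Each camera call takes 0.05 s, during which the arm holds its last target. There are 200 camera calls.

TASK

The freshly glued crib model leans on one rubber rest of the tilting stand, the right-hand one as the robot sees it. Take the red grip of the spring lever and use it to raise the model off that rest until the red pointer stands in the green sector of the dial; keep the pointer in the green for 6 seconds so the glue can grab, never letting the model tip over onto the other rest. Then ease it gently back down onto the rest it came from and let go of the lever; touch neither the model nor its board, never let it swing fast or slam, and leave the glue bottle, pot and shingle tray where they are.

Things in the scene. Friction and masses are not known exactly. Their poses are not given: they have to be found in the camera images.
- stand: Wooden tilting stand, fixed on the table with some yaw; origin under its middle, x away from the robot along the axle, y left, z up. Base 270 x 340 x 18 mm. Uprights at x = -100 and +100 mm. Rubber-topped rests under the board at y = -150 mm (right) and y = +150 mm (left).
- axle (a point): Middle of the steel axle, 140 mm above the table; axes parallel to the stand's, x along the axle. Model, pointer, sector and lever all turn about this x axis. The lever is joined to the model only by a coil spring in its hub; the hub is free on the axle.
- cradle (a joint): Tilt of board, model and pointer together (rad): 0 level, positive = left (+y) end up, leaning to -y. Stops: +0.30 on the right rest, -0.30 on the left. Nominal: mass 3.2 kg, hidden, +-18 %; moment of inertia about the axle 0.061 kg m2; bearing damping 0.03 N m s/rad, friction 0.002 N m. Top-heavy: gravity adds 0.28 N m per rad of tilt, away from the balance tilt.
- pointer_tip (a point): Tip of the red pointer, which tilts with the model: 130 mm above the axle when level, at x = +118 mm, so on the far side of the stand, in front of a white dial with black ticks every 0.1 rad. Balance tilt (where gravity would leave the model balanced, spring relaxed): unknown, within 0.2 rad of level.
- sector (a joint): Angle of the middle of the green sector on the dial (rad), same zero and sign as the tilt of the model. The sector reaches 0.1 rad to each side of it. Differs from run to run within -0.1 to 0.1; does not move in a run.
- sector_mid (a point): Middle of the green sector, 105 mm from the axle on the dial (x = +115 mm); its z axis points outward along the sector's middle radius.
- grip (a point): Centre of the lever's red grip: round bar, 30 mm diameter, 60 mm long, parallel to the axle at x = -130 mm (robot's side), on a 10 mm stem. Lever angle F (0 upright, positive to -y) puts it at y = -130 sin F, z = +130 cos F mm from the axle. Grasp from above, fingers closing across the bar; it may turn between them.
- lever (a joint): Wind-up of the hub spring (rad): F minus tilt, 0 relaxed, limits +-1.3. It turns the model with 0.18 N m per rad (same sign) plus 0.006 N m s/rad. Softer than gravity's pull: with the lever held still the model topples, time constant about 1 s. Lifting off the right rest takes about -0.25 to -0.8. Let go, the lever (0.06 kg) rests at about 0.03.
- model: Crib model: plywood board 150 x 420 x 16 mm, its top 5.5 mm below the axle, with a small plaster house, shingled roof and bark rocks; roof and chimney reach 120 mm above the axle. Origin on the axle. Not to be touched.
- glue: Bystander: white glue bottle with red cap, 60 mm in diameter, 150 mm tall, origin at the underside.
- pot: Bystander: open whitish pot, 110 mm across plus two small side handles, 85 mm tall, origin at the underside.
- shingle_tray: Bystander: open cardboard tray 140 x 100 x 35 mm, origin at the underside.

How it is judged:
On the way:
1. the pointer stays in the green sector (within 0.1 rad of its middle) for 6 s (angle between the z axis of pointer_tip and the z axis of sector_mid, either way round below 0.1 rad), for 5.8 s.
At the end, for the whole second after the job is handed in: After the 6 s in the green, the model lies still on the right-hand rest again (tilt above 0.28 rad), the lever is let go and relaxed (wind-up within 0.2 rad), and the bystanders stand within 30 mm of where they were (value of joint cradle above 0.28 rad and angular speed of model below 0.05 rad/s and value of joint lever between -0.2 and 0.2 rad and distance of each of glue, pot, shingle_tray from where it was at the start of the episode below 0.03 m); the robot touches nothing.
It fails at once if the model swings fast or slams (above 0.4 rad/s) (angular speed of model above 0.4 rad/s).
It fails at once if the model tips over onto the left rest (value of joint cradle below -0.27 rad).
It fails at once if the robot touches the model or its board (contact force between any of the arm, the fingers and model above 0.5 N).
It fails at once if a bystander is pushed or knocked over (distance of any of glue, pot, shingle_tray from where it was at the start of the episode above 0.03 m).
It also fails if it takes over 67 s, if anything falls off the work surface, if the arm or the gripper's body presses on something with over 40 N, if the wrist force passes 120 N, or if a joint passes its speed limit or range.

## Working session

There is one attempt and no reset: what is moved stays moved. The work goes in short steps, Python scripts to look and compute and a shell command to move; the robot and the scene stay as the last step left them, time stands still between calls to the robot, and variables do not carry over. Pictures are saved under pics/ and viewed, at most 10 in all, crops included, and the job is handed in when it is done.

```bash
mkdir -p pics; ls
cat > h.py <<'E'
import numpy as np, cv2
from cell import readout, capture, bot, spotter
def cam(p):
    R=cv2.Rodrigues(np.array(p["rvec"],float))[0]; return R,np.array(p["tvec"],float).ravel(),np.array(p["intrinsics"],float)
def unproj(p,rc,d):
    R,t,K=cam(p); r,c=rc
    return R.T@(np.linalg.inv(K)@np.array([c,r,1.])*d-t)
def proj(p,X):
    R,t,K=cam(p); q=K@(R@np.asarray(X,float)+t); return q[1]/q[2],q[0]/q[2]
def ray(p,rc):
    R,t,K=cam(p); d=R.T@(np.linalg.inv(K)@np.array([rc[1],rc[0],1.])); return -R.T@t,d
def cloud(p,m):
    R,t,K=cam(p); r,c=np.nonzero(m&(p["depth"]>0)); d=p["depth"][r,c]
    return (np.linalg.inv(K)@np.vstack([c,r,np.ones_like(r)])*d).T@R-t@R
E
python3 - <<'E'
from h import *
S=readout.read_state(); print({k:np.round(S[k],3) for k in S})
ps={}
for n in("side","top"):
    p=capture(n); ps[n]=p; cv2.imwrite(f"pics/{n}0.png",p["img"][:,:,::-1])
    R,t,K=cam(p); print(n,"cam pos",-R.T@t,"fwd",R[2],K[0,0])
    for nm in("stand","axle","pointer_tip","sector_mid","grip","model","glue","pot","shingle_tray"):
        for r in spotter.tip_of(p,nm)[:2]:
            rc=r["centre"]; d=p["depth"][int(rc[0]),int(rc[1])]
            print(n,nm,np.round(rc,1),round(r["confidence"],2),np.round(unproj(p,rc,d),3) if d>0 else None)
E
```

```text
pics
{'clock': np.float64(0.0), 'qpos': array([ 1.347,  0.322, -0.07 ,  1.452,  0.023,  1.371, -0.057]), 'qd': array([-0.001,  0.001, -0.   , -0.002, -0.001,  0.001,  0.001]), 'tau': array([-0.0000e+00, -4.9129e+01, -4.0400e-01, -3.1253e+01, -6.4000e-02,
        4.4000e-02,  0.0000e+00]), 'position': array([ 0.153, -0.631,  0.221]), 'tcp_rot': array([-0.001,  0.993,  0.119, -0.   ]), 'ft_force': array([-0.198, -0.953,  0.282]), 'ft_torque': array([-0.02 ,  0.019, -0.041]), 'finger_force': np.float64(0.0), 'finger_gap': np.float64(0.995)}
side cam pos [0.20870421 0.74822176 0.98254414] fwd [ 0.31502434 -0.65256723 -0.68914126] 350.47965994069295
side stand [230.5 217.2] 0.72 [0.605 0.191 0.201]
side axle [204.4 217.9] 0.88 [0.671 0.078 0.18 ]
side grip [169.8 253.5] 0.75 [ 0.59  -0.022  0.278]
side model [199.  216.7] 0.57 [0.675 0.075 0.2  ]
side glue [334.9 189.4] 0.91 [0.56  0.441 0.053]
side glue [201.9 217.4] 0.38 [0.67  0.08  0.193]
side pot [335.3 254.2] 0.94 [0.411 0.346 0.005]
side shingle_tray [165.9 293.1] 0.94 [ 0.592 -0.424  0.003]
top cam pos [ 0.49648027 -0.00396643  1.29393356] fwd [ 0.07665702  0.01203519 -0.99698488] 348.8094558397219
top stand [161.7 244.8] 0.64 [0.658 0.04  0.232]
top axle [152.1 242.6] 0.59 [0.685 0.046 0.247]
top axle [186.4 373.5] 0.25 [ 0.608 -0.429  0.004]
top grip [182.6 265.6] 0.76 [ 0.59  -0.024  0.281]
top model [153.4 241.5] 0.55 [0.682 0.05  0.242]
top glue [189.4 145.5] 0.69 [0.578 0.391 0.082]
top pot [236.8 166. ] 0.86 [0.41  0.333 0.006]
top shingle_tray [186.6 372.3] 0.56 [ 0.607 -0.424  0.006]
top shingle_tray [183.8 269.2] 0.28 [ 0.588 -0.035  0.272]
```

Run:
```python
import cv2
a=cv2.imread("pics/side0.png");b=cv2.imread("pics/top0.png")
a=cv2.resize(a[110:310,130:330],None,fx=2,fy=2,interpolation=3)
a=a; b=cv2.resize(b[60:260,150:350],None,fx=2,fy=2,interpolation=3)
import numpy as np
cv2.imwrite("pics/c0.png",np.hstack([a,b]))
```

```text
(no output)
```

View pics/c0.png

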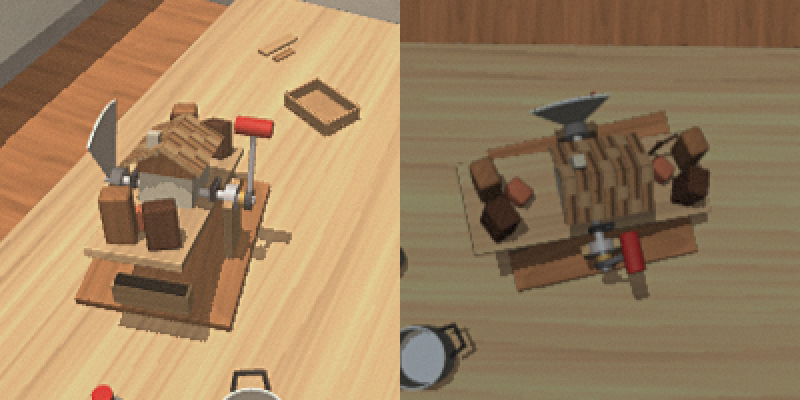

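View pics/side0.png

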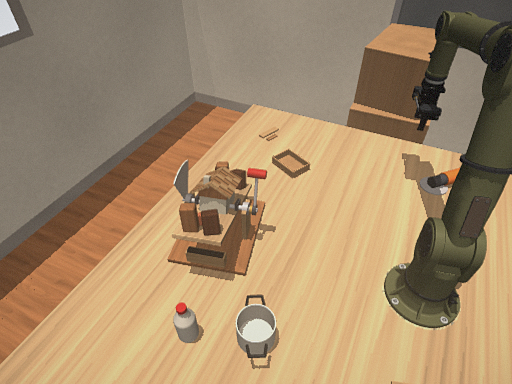

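```bash
python3 - <<'E'
from h import *
for n in("side","top"):
    p=capture(n); 
    hsv=cv2.cvtColor(p["img"],cv2.COLOR_RGB2HSV)
    for nm in("sector","sector_mid","pointer_tip","axle","stand","grip"):
        for r in spotter.regions_of(p,nm)[:1]:
            m=r["region"]; print(n,nm,round(r["confidence"],2),m.sum(),np.round(r["centre"],1))
    H,Sa,V=[hsv[...,i].astype(int) for i in range(3)]
    R,t,K=cam(p)
    g=(H>38)&(H<90)&(Sa>50)&(V>40); g[:, 340:]=0; g[250:]=0; g[:60]=0
    print("green",[(r,c,p["img"][r,c].tolist()) for r,c in np.argwhere(g)][:20])
    red=((H<6)|(H>174))&(Sa>140)&(V>70); red[250:]=0; red[:,340:]=0
    k,lab,st,ce=cv2.connectedComponentsWithStats(red.astype(np.uint8),connectivity=8)
    for i in range(1,k):
        c=cloud(p,lab==i)
        if len(c)==0: print(n,"red nodepth",st[i]);continue
        print(n,"red",st[i].tolist(),np.round(c.mean(0),4), "max",np.round(c.max(0),3))
        if st[i][4]>30:
            q=c[:,:2]-c[:,:2].mean(0);u,s,v=np.linalg.svd(q);print("dir",v[0],np.ptp(q@v[0]),"mid",np.round(c[:,:2].mean(0)+v[0]*((q@v[0]).max()+(q@v[0]).min())/2,4))
    # gray dial
    C=np.zeros(p["img"].shape); 
    d=p["depth"]; rr,cc=np.nonzero(d>0); R,t,K=cam(p)
    X=(np.linalg.inv(K)@np.vstack([cc,rr,np.ones_like(rr)])*d[rr,cc]).T@R-t@R
    C[rr,cc]=X
    np.savez(f"{n}.npz",C=C,img=p["img"])
    m=(Sa<45)&(V>90)&(C[...,2]>.17)&(C[...,2]<.3)&(C[...,0]>.72)&(C[...,0]<.9)&(abs(C[...,1])<.3)
    c=C[m]; print(n,"dial",m.sum(),c.min(0),c.max(0))
    if len(c)>30:
        for _ in range(3):
            mu=c.mean(0);u,s,v=np.linalg.svd(c-mu,full_matrices=False);e=(c-mu)@v[2];c=c[abs(e)<2.5*e.std()]
        print("normal",v[2],"centre",mu,e.std())
E
python3 - <<'E'
import cv2,numpy as np
a=cv2.imread("pics/side0.png")[155:210,165:215];b=cv2.imread("pics/top0.png")[95:145,205:265]
a=cv2.resize(a,(400,440),interpolation=0);b=cv2.resize(b,(400,440),interpolation=0)
cv2.imwrite("pics/c1.png",np.hstack([a,b]))
E
```

```text
side pointer_tip 0.88 4192 [204.3 215. ]
side axle 0.95 7746 [217.6 219. ]
side stand 0.61 7792 [221.3 217.6]
side grip 0.8 302 [174.3 255.9]
green []
side red [247, 168, 19, 11, 148] [ 0.5787 -0.019   0.2721] max [ 0.608 -0.005  0.281]
dir [-0.97176486 -0.23595139] 0.05738427841531734 mid [ 0.5792 -0.0189]
side dial 79 [0.73154983 0.01820529 0.17286733] [0.81585963 0.12783004 0.28266359]
normal [-0.97376168 -0.22721244  0.01275493] centre [0.80160196 0.0779392  0.24972408] 0.001051882728498942
top pointer_tip 0.94 6042 [155.1 243.7]
top axle 0.77 8317 [158.7 243.2]
top stand 0.8 8455 [156.6 242.8]
top grip 0.8 208 [188.5 262.9]
green []
top red [260, 175, 12, 22, 189] [ 0.5823 -0.0245  0.275 ] max [ 0.613 -0.008  0.283]
dir [-0.97840861 -0.20667993] 0.06016144817186994 mid [ 0.5827 -0.0244]
top red [126, 182, 8, 8, 49] [0.5861 0.4213 0.1501] max [0.597 0.435 0.155]
dir [-0.74855211 -0.66307597] 0.023763107990386938 mid [0.5866 0.4217]
top dial 89 [0.72071643 0.01359757 0.26093865] [0.81897162 0.13049472 0.28175726]
normal [-0.12442432 -0.04885561  0.99102559] centre [0.79271061 0.06854002 0.27340508] 0.003682057900391362
```

View pics/c1.png

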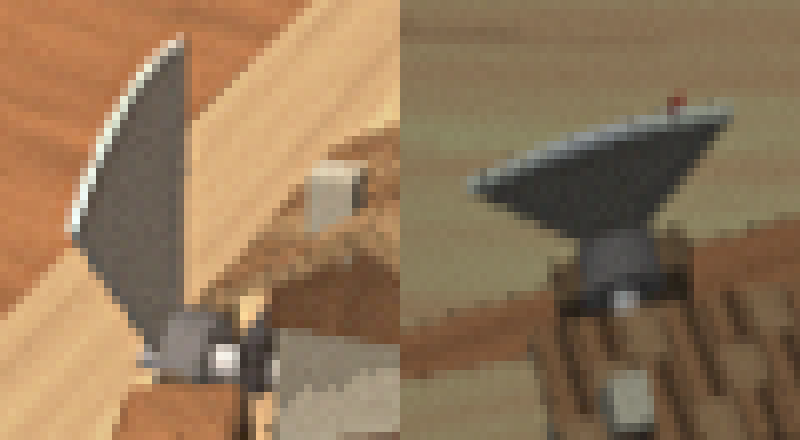

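Run:
```python
from h import *
for n,a in(("side",(204.4,217.9)),("top",(152.1,242.6))):
    p=capture(n); o,d=ray(p,a); print(n,"axle@.14",o+d*(.14-o[2])/d[2])
yaw=.225; A=np.array([.6996,.0457,.14])
c,s=np.cos(yaw),np.sin(yaw); Rz=np.array([[c,-s,0],[s,c,0],[0,0,1]])
ct,st=np.cos(.3),np.sin(.3); Rx=np.array([[1,0,0],[0,ct,-st],[0,st,ct]])
for n in("side","top"):
    C=np.load(n+".npz")["C"].reshape(-1,3); C=C[C[:,2]>.03]
    L=(C-A)@Rz@Rx   # stand frame, untilted (tilt + = +y up = +rot about x)
    ins=(abs(L[:,0])<.1)&(abs(L[:,1])<.25)
    zz=L[ins&(abs(L[:,1])>.1)][:,2]; h,e=np.histogram(zz,bins=np.arange(-.03,.03,.003)); print(n,dict(zip(np.round(e,3).tolist(),h.tolist())))
    b=L[ins&(abs(L[:,2]+.0055)<.006)]
    for sg in(1,-1):
        q=b[sg*b[:,1]>.1]
        if len(q)>5:
            print(n,sg,len(q),"plane z = a+b*y",np.polyfit(q[:,1],q[:,2],1),np.median(q[:,2]),"x",np.percentile(q[:,0],[1,3,97,99]).round(4),"|y|max",np.percentile(sg*q[:,1],[97,99]).round(4))
    # edges lines: x-min/max by y bin
    for lo,hi in((-.21,-.16),(-.16,-.11),(.1,.15),(.15,.21)):
        q=b[(b[:,1]>lo)&(b[:,1]<hi)]
        if len(q)>5: print(n,lo,len(q),q[:,0].min().round(4),q[:,0].max().round(4))
```

```text
side axle@.14 [0.69345082 0.04498041 0.14      ]
top axle@.14 [0.70439418 0.05133622 0.14      ]
side {-0.03: 0, -0.027: 0, -0.024: 0, -0.021: 8, -0.018: 41, -0.015: 65, -0.012: 47, -0.009: 64, -0.006: 397, -0.003: 188, -0.0: 37, 0.003: 34, 0.006: 36, 0.009: 42, 0.012: 45, 0.015: 35, 0.018: 40, 0.021: 35, 0.024: 39}
side 1 566 plane z = a+b*y [-0.02036691 -0.00062924] -0.003773455861468708 x [-0.0789 -0.0783  0.0658  0.0686] |y|max [0.2066 0.2083]
side -1 124 plane z = a+b*y [-0.00308516 -0.003977  ] -0.0033789518025670344 x [-0.0762 -0.0757 -0.0317 -0.0298] |y|max [0.2096 0.21  ]
side -0.21 34 -0.0762 -0.0548
side -0.16 76 -0.0763 -0.0263
side 0.1 94 -0.0791 0.0687
side 0.15 472 -0.0802 0.07
top {-0.03: 0, -0.027: 0, -0.024: 3, -0.021: 9, -0.018: 6, -0.015: 14, -0.012: 89, -0.009: 464, -0.006: 584, -0.003: 147, -0.0: 23, 0.003: 37, 0.006: 25, 0.009: 33, 0.012: 27, 0.015: 35, 0.018: 26, 0.021: 61, 0.024: 111}
top 1 810 plane z = a+b*y [-0.00141065 -0.0052375 ] -0.0053808284954727946 x [-0.0765 -0.0751  0.0693  0.0721] |y|max [0.2058 0.2067]
top -1 471 plane z = a+b*y [ 0.00390486 -0.00536988] -0.006004243218750794 x [-0.0731 -0.072   0.0735  0.0756] |y|max [0.2077 0.2109]
top -0.21 125 -0.0728 0.076
top -0.16 319 -0.0736 0.0763
top 0.1 405 -0.0766 0.0741
top 0.15 405 -0.0772 0.0717
```

```bash
cat > est.py <<'E'
from h import *
import sys, json, os
A=np.array([.699,.044,.14]); YAW=.236
c,s=np.cos(YAW),np.sin(YAW); Rz=np.array([[c,-s,0],[s,c,0],[0,0,1]])
def rawtilt(n):
    p=capture(n); L=(cloud(p,p["depth"]>0)-A)@Rz
    L=L[(abs(L[:,0])<.07)&(abs(L[:,1])<.24)&(L[:,2]>-.11)]
    z0={"top":-.0055,"side":-.0036}[n]
    def score(t):
        ct,st=np.cos(t),np.sin(t); y=L[:,1]*ct+L[:,2]*st; z=-L[:,1]*st+L[:,2]*ct
        return np.exp(-.5*((z-z0)/.003)**2)[(abs(y)>.09)&(abs(y)<.21)].sum()
    for lo,hi,k in((-.4,.4,81),None,)[:1]:
        g=np.linspace(lo,hi,k); t=g[np.argmax([score(x) for x in g])]
    g=t+np.linspace(-.012,.012,25); sc=np.array([score(x) for x in g]); w=sc-sc.min()
    q=np.polyfit(g-t,sc,2); return (t-q[1]/2/q[0] if q[0]<0 else g[sc.argmax()]), sc.max()
def lever(S):
    w,x,y,z=S["tcp_rot"]; P=(np.array(S["position"])-A)@Rz
    tz=np.array([2*(x*z+w*y),2*(y*z-w*x),1-2*(x*x+y*y)])@Rz
    G=P-.019*tz
    return np.arctan2(-G[1],G[2]), np.hypot(G[1],G[2]), G[0], np.arctan2(tz[1],-tz[2])
def meas(cams=("top",)):
    S=readout.read_state(); r=[rawtilt(n) for n in cams]
    return S["clock"],r,lever(S),S
if __name__=="__main__":
    t,r,l,S=meas(("top","side")); print("t",t,"tilt",np.round(r,3).tolist(),"F,rad,x,toolang",np.round(l,4),"pos",np.round(S["position"],4),"rot",np.round(S["tcp_rot"],3),"f",np.round(S["ft_force"],1),"gap",round(float(S["finger_gap"]),3))
E
python3 est.py
python3 -m crank '[{"dp":[0.155,-0.128,-0.11],"rot":[0,0,0],"gripper":0},{"dp":[0.155,-0.128,-0.11],"rot":[0,0,0],"gripper":0},{"dp":[0.155,-0.128,-0.11],"rot":[0,0,0],"gripper":0},{"dp":[0.155,-0.128,-0.11],"rot":[0,0,0],"gripper":0},{"dp":[0.155,-0.128,-0.11],"rot":[0,0,0],"gripper":0},{"dp":[0.155,-0.128,-0.11],"rot":[0,0,0],"gripper":0},{"dp":[0.155,-0.128,-0.11],"rot":[0,0,0],"gripper":0},{"dp":[0.155,-0.128,-0.11],"rot":[0,0,0],"gripper":0},{"dp":[0.155,-0.128,-0.11],"rot":[0,0,0],"gripper":0},{"dp":[0.155,-0.128,-0.11],"rot":[0,0,0],"gripper":0},{"dp":[0.155,-0.128,-0.11],"rot":[0,0,0],"gripper":0},{"dp":[0.155,-0.128,-0.11],"rot":[0,0,0],"gripper":0}]'
python3 est.py
```

```text
t 1.8 tilt [[0.3, 1027.481], [0.297, 528.753]] F,rad,x,toolang [ 1.3812e+00  5.3900e-01 -6.8880e-01 -1.0000e-04] pos [ 0.1531 -0.6317  0.2226] rot [ 0.     0.993  0.119 -0.   ] f [ 0.6 -0.1  0.2] gap 0.998
clock: 2.9
position: [0.3706, -0.3407, 0.4217]
tcp_rot: [0.0, 0.993, 0.119, 0.0]
ft_force: [0.2, -0.5, -0.7]
finger_gap: 1.0
finger_force: 0.0
t 2.9 tilt [[0.3, 1006.456], [0.297, 530.179]] F,rad,x,toolang [ 0.7796  0.4228 -0.4093 -0.0009] pos [ 0.3706 -0.3407  0.4217] rot [0.    0.993 0.119 0.   ] f [ 0.2 -0.5 -0.7] gap 1.0
```

```bash
python3 -m crank '[{"dp":[0.187,-0.152,0.04],"rot":[0,0,0],"gripper":0},{"dp":[0.187,-0.152,0.04],"rot":[0,0,0],"gripper":0},{"dp":[0.187,-0.152,0.04],"rot":[0,0,0],"gripper":0},{"dp":[0.187,-0.152,0.04],"rot":[0,0,0],"gripper":0},{"dp":[0.187,-0.152,0.04],"rot":[0,0,0],"gripper":0},{"dp":[0.187,-0.152,0.04],"rot":[0,0,0],"gripper":0},{"dp":[0.187,-0.152,0.04],"rot":[0,0,0],"gripper":0},{"dp":[0.187,-0.152,0.04],"rot":[0,0,0],"gripper":0},{"dp":[0.187,-0.152,0.04],"rot":[0,0,0],"gripper":0},{"dp":[0.187,-0.152,0.04],"rot":[0,0,0],"gripper":0},{"dp":[0,0,0],"rot":[0.037,0,0],"gripper":0},{"dp":[0,0,0],"rot":[0.037,0,0],"gripper":0}]'
python3 -m crank '[{"dp":[0,0,0],"rot":[0.03,0,0],"gripper":0},{"dp":[0,0,0],"rot":[0,0,0],"gripper":0},{"dp":[0,0,0],"rot":[0,0,0],"gripper":0}]'
python3 est.py
python3 - <<'E'
from h import *
p=capture("side"); q=capture("top")
print([ (np.round(r["centre"],1),r["confidence"]) for r in spotter.tip_of(q,"grip")])
cv2.imwrite("pics/c2.png",np.hstack([cv2.resize(x["img"][a:a+200,b:b+200,::-1],(400,400),interpolation=2) for x,a,b in((p,90,150),(q,80,160))]))
E
```

```text
clock: 4.0
position: [0.5895, -0.0473, 0.3615]
tcp_rot: [-0.118, 0.985, 0.124, -0.013]
ft_force: [0.2, -0.9, 0.1]
finger_gap: 0.999
finger_force: 0.0
clock: 4.25
position: [0.5889, -0.057, 0.3589]
tcp_rot: [-0.161, 0.98, 0.115, -0.02]
ft_force: [0.7, 0.7, -0.3]
finger_gap: 0.997
finger_force: 0.0
t 4.25 tilt [[0.299, 879.07], [0.297, 530.661]] F,rad,x,toolang [ 0.3201  0.2495 -0.1306  0.3261] pos [ 0.5889 -0.057   0.3589] rot [-0.161  0.98   0.115 -0.02 ] f [ 0.7  0.7 -0.3] gap 0.997
[(array([185. , 268.9]), 0.48)]
```

View pics/c2.png

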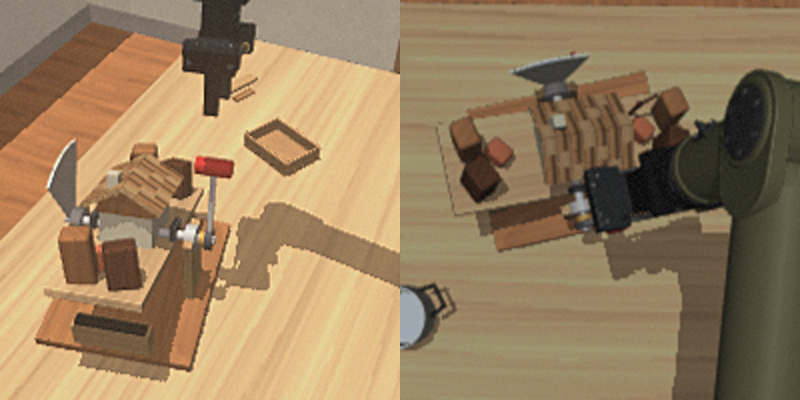

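```bash
python3 -m crank '[{"dp":[0,0,0.13],"rot":[0,0,0],"gripper":0},{"dp":[0,0,0.13],"rot":[0,0,0],"gripper":0},{"dp":[0,0,0.13],"rot":[0,0,0],"gripper":0},{"dp":[0,0,0.13],"rot":[0,0,0],"gripper":0},{"dp":[0,0,0.13],"rot":[0,0,0],"gripper":0},{"dp":[0,0,0.10],"rot":[0,0,0],"gripper":0},{"dp":[0,0,0.05],"rot":[0,0,0],"gripper":0},{"dp":[0,0,0],"rot":[0,0,0],"gripper":0}]'
python3 est.py
python3 - <<'E'
from h import *
p=capture("side"); cv2.imwrite("pics/c3.png",cv2.resize(p["img"][110:230,190:310,::-1],(480,480),interpolation=2))
E
```

```text
clock: 5.17
position: [0.5787, -0.0154, 0.246]
tcp_rot: [-0.161, 0.98, 0.118, -0.02]
ft_force: [0.2, -0.1, 0.2]
finger_gap: 0.994
finger_force: 0.0
t 5.1667 tilt [[0.299, 893.107], [0.297, 533.03]] F,rad,x,toolang [ 0.2807  0.1291 -0.1308  0.3267] pos [ 0.5787 -0.0154  0.246 ] rot [-0.161  0.98   0.118 -0.02 ] f [ 0.2 -0.1  0.2] gap 0.994
```

View pics/c3.png

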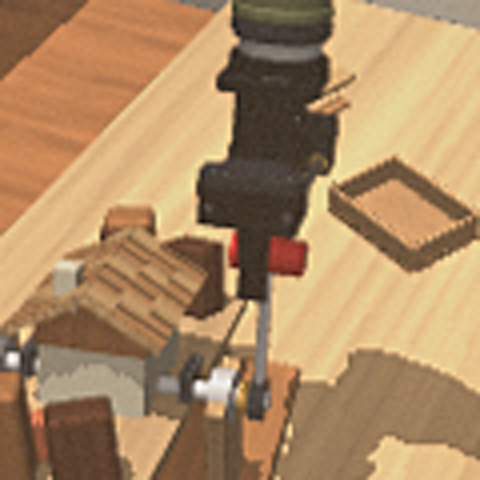

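```bash
python3 -m crank '[{"dp":[0,0.039,0],"rot":[0,0,0],"gripper":0},{"dp":[0,0,0],"rot":[0,0,0],"gripper":1},{"dp":[0,0,0],"rot":[0,0,0],"gripper":1},{"dp":[0,0,0],"rot":[0,0,0],"gripper":1},{"dp":[0,0,0],"rot":[0,0,0],"gripper":1},{"dp":[0,0,0],"rot":[0,0,0],"gripper":1},{"dp":[0,0,0],"rot":[0,0,0],"gripper":1}]'
python3 est.py
```

```text
clock: 5.9
position: [0.5811, -0.0223, 0.245]
tcp_rot: [-0.161, 0.98, 0.117, -0.019]
ft_force: [-0.8, 0.1, -0.0]
finger_gap: 0.631
finger_force: 0.0
t 5.9 tilt [[0.299, 897.199], [0.297, 531.63]] F,rad,x,toolang [ 0.336   0.1303 -0.1301  0.3267] pos [ 0.5811 -0.0223  0.245 ] rot [-0.161  0.98   0.117 -0.019] f [-0.8  0.1 -0. ] gap 0.631
```

```bash
cat > ctl.py <<'E'
from est import *
from scipy.optimize import least_squares
from scipy.integrate import solve_ivp
ref,NR=float(sys.argv[1]),int(sys.argv[2]); LF="log.json"
log=json.load(open(LF)) if os.path.exists(LF) else []
t,r,l,S=meas(); log.append([t,r[0][0]+.001,l[0]]); json.dump(log,open(LF,"w"))
a=np.array(log)
print("t %.2f tilt %.4f (score %d) F %.3f rad %.4f x %.4f tool %.3f |f| %.1f gap %.3f"%(t,a[-1,1],r[0][1],*l,np.linalg.norm(S["ft_force"]),S["finger_gap"]))
def sim(t0,x0,T,Ff,thb,m,h=.01):
    "fixed-step integration, contact with the right rest ignored; states at times T"
    ts=np.arange(t0,max(T)+h,h); X=np.empty((len(ts),2)); x=np.array(x0,float); F=Ff(ts); dF=np.gradient(F,ts)
    for i in range(len(ts)):
        X[i]=x
        al=(.28*m*(x[0]-thb)+.18*(F[i]-x[0])+.006*(dF[i]-x[1])-.03*x[1])/(.061*m)
        x=x+h*np.array([x[1]+h*al/2,al])
    return np.array([np.interp(T,ts,X[:,k]) for k in(0,1)]).T
off=np.nonzero(a[:,1]>.292)[0]; w=a[(off[-1] if len(off) else -1)+1:]; w=w[w[:,0]>t-5]
if len(w)>=2:
    Ff=lambda q:np.interp(q,a[:,0],a[:,2])
    def res(p):
        X=sim(w[0,0],p[:2],w[:,0],Ff,p[2],p[3])
        return np.r_[(X[:,0]-w[:,1])/.003,p[1]/.3,p[2]/.12,(p[3]-1)/.1]
    s=least_squares(res,[w[0,1],-.05,0,1]); thb,m=s.x[2:]
    x=sim(w[0,0],s.x[:2],np.array([w[0,0],t]),Ff,thb,m)[-1]
    print("fit tilt %.4f vel %.3f thb %.3f m %.3f rms %.4f Feq %.3f"%(*x,thb,m,np.sqrt(np.mean(s.fun[:len(w)]**2))*.003,ref+m*.28/.18*(thb-ref)))
    D=NR/12; H=D+.05; T=np.arange(1,31)*.1*max(1,H*5/3)
    def Fplan(u):
        k=[t,t+.05];v=[a[-1,2]]*2
        for d in u: k+=[k[-1]+D,k[-1]+H];v+=[v[-1]+d]*2
        k[-1]+=9; return lambda q:np.interp(q,k,v)
    def cost(u):
        X=sim(t,x,T,Fplan(u),thb,m,.02)
        return np.r_[(X[:,0]-ref)/.05,X[:,1]/.25,(np.maximum(abs(X[:,1])-.2,0))/.02,np.array(u)/.15]
    u=least_squares(cost,np.zeros(5),bounds=(-.06*NR,.06*NR)).x
    X=sim(t,x,np.array([t+H,t+2*H,t+3*H]),Fplan(u),thb,m)
    print("dF",np.round(u,3),"pred",np.round(X,3).tolist())
    d=u[0]/NR; print("ROW dp_y %.4f rot_x %.4f"%(d*.74,d/np.pi))
E
python3 -m crank '[{"dp":[0,0,0],"rot":[0,0,0],"gripper":1},{"dp":[0,0,0],"rot":[0,0,0],"gripper":1},{"dp":[0,0,0],"rot":[0,0,0],"gripper":1},{"dp":[0,0,0],"rot":[0,0,0],"gripper":1},{"dp":[0,0,0],"rot":[0,0,0],"gripper":1},{"dp":[0,0,0],"rot":[0,0,0],"gripper":1},{"dp":[0,0,0],"rot":[0,0,0],"gripper":1}]'
python3 ctl.py 0.05 5
```

```text
clock: 6.58
position: [0.5811, -0.0224, 0.245]
tcp_rot: [-0.161, 0.98, 0.117, -0.019]
ft_force: [-0.1, 1.0, 0.4]
finger_gap: 0.337
finger_force: 30.0
t 6.58 tilt 0.2998 (score 884) F 0.337 rad 0.1303 x -0.1301 tool 0.327 |f| 1.1 gap 0.337
```

```bash
python3 -m crank '[{"dp":[0,-0.03,0],"rot":[-0.0127,0,0],"gripper":1},{"dp":[0,-0.03,0],"rot":[-0.0127,0,0],"gripper":1},{"dp":[0,-0.03,0],"rot":[-0.0127,0,0],"gripper":1},{"dp":[0,-0.03,0],"rot":[-0.0127,0,0],"gripper":1},{"dp":[0,-0.03,0],"rot":[-0.0127,0,0],"gripper":1},{"dp":[0,-0.03,0],"rot":[-0.0127,0,0],"gripper":1}]' | grep force
python3 ctl.py 0.05 5
```

```text
ft_force: [0.6, -0.1, -2.4]
finger_force: 30.0
t 7.13 tilt 0.3000 (score 843) F 0.092 rad 0.1308 x -0.1302 tool 0.082 |f| 2.5 gap 0.335
```

```bash
python3 -m crank '[{"dp":[0,-0.022,0.001],"rot":[-0.0095,0,0],"gripper":1},{"dp":[0,-0.022,0.001],"rot":[-0.0095,0,0],"gripper":1},{"dp":[0,-0.022,0.001],"rot":[-0.0095,0,0],"gripper":1},{"dp":[0,-0.022,0.001],"rot":[-0.0095,0,0],"gripper":1}]' | grep force
python3 ctl.py 0.05 5
```

```text
ft_force: [-2.5, 0.6, 3.5]
finger_force: 30.0
t 7.52 tilt 0.3009 (score 902) F -0.032 rad 0.1310 x -0.1304 tool -0.034 |f| 4.4 gap 0.334
```

```bash
python3 -m crank '[{"dp":[0,-0.022,0.003],"rot":[-0.0095,0,0],"gripper":1},{"dp":[0,-0.022,0.002],"rot":[-0.0095,0,0],"gripper":1},{"dp":[0,-0.022,0.001],"rot":[-0.0095,0,0],"gripper":1},{"dp":[0,-0.022,0.001],"rot":[-0.0095,0,0],"gripper":1}]' | grep force
python3 ctl.py 0.05 5
```

```text
ft_force: [-5.3, 1.2, 8.1]
finger_force: 30.0
t 7.90 tilt 0.3018 (score 663) F -0.149 rad 0.1310 x -0.1304 tool -0.153 |f| 9.7 gap 0.337
```

```bash
python3 -m crank '[{"dp":[0.001,-0.022,-0.003],"rot":[-0.0095,0,0],"gripper":1},{"dp":[0.001,-0.022,-0.003],"rot":[-0.0095,0,0],"gripper":1},{"dp":[0.001,-0.022,-0.002],"rot":[-0.0095,0,0],"gripper":1},{"dp":[0,-0.022,-0.002],"rot":[-0.0095,0,0],"gripper":1}]' | grep force
python3 ctl.py 0.05 5
```

```text
ft_force: [-3.6, 0.4, 1.5]
finger_force: 30.0
t 8.28 tilt 0.2981 (score 769) F -0.268 rad 0.1314 x -0.1304 tool -0.271 |f| 4.0 gap 0.340
```

```bash
python3 -m crank '[{"dp":[0,0,0],"rot":[0,0,0],"gripper":1},{"dp":[0,0,0],"rot":[0,0,0],"gripper":1},{"dp":[0,0,0],"rot":[0,0,0],"gripper":1}]' | grep force
python3 ctl.py 0.05 4
```

```text
ft_force: [-6.1, 0.8, 5.2]
finger_force: 30.0
t 8.58 tilt 0.2761 (score 788) F -0.264 rad 0.1312 x -0.1304 tool -0.269 |f| 8.0 gap 0.336
```

```bash
python3 -m crank '[{"dp":[0,0.025,0],"rot":[0.0106,0,0],"gripper":1},{"dp":[0,0.025,0],"rot":[0.0106,0,0],"gripper":1},{"dp":[0,0.025,0],"rot":[0.0106,0,0],"gripper":1}]' | grep force
python3 ctl.py 0.05 4
```

```text
ft_force: [-3.8, 1.2, 2.3]
finger_force: 30.0
t 8.88 tilt 0.2376 (score 709) F -0.162 rad 0.1312 x -0.1303 tool -0.167 |f| 4.6 gap 0.339
fit tilt 0.2376 vel -0.145 thb 0.011 m 0.998 rms 0.0000 Feq -0.010Traceback (most recent call last):
  File "ctl.py", line 34, in <module>
    u=least_squares(cost,np.zeros(5),bounds=(-.06*NR,.06*NR)).x
      ~~~~~~~~~~~~~^^^^^^^^^^^^^^^^^^^^^^^^^^^^^^^^^^^^^^^^^^
    return func(*args, **kwargs)
    vector_fun = VectorFunction(
        fun_wrapped,
    ...<6 lines>...
        workers=workers
    )
    self._update_fun()
    ~~~~~~~~~~~~~~~~^^
    self.f = self.fun_wrapped(xp_copy(self.x))
             ~~~~~~~~~~~~~~~~^^^^^^^^^^^^^^^^^
    return np.atleast_1d(self.fun(x))
                         ~~~~~~~~^^^
    return self.f(x, *self.args, **self.kwargs)
           ~~~~~~^^^^^^^^^^^^^^^^^^^^^^^^^^^^^^
  File "ctl.py", line 32, in cost
    X=sim(t,x,T,Fplan(u),thb,m,.02)
  File "ctl.py", line 11, in sim
    ts=np.arange(t0,max(T)+h,h); X=np.empty((len(ts),2)); x=np.array(x0,float); F=Ff(ts); dF=np.gradient(F,ts)
                                                                                             ~~~~~~~~~~~^^^^^^
    if (diffx == diffx[0]).all():
                 ~~~~~^^^
IndexError: index 0 is out of bounds for axis 0 with size 0
```

```bash
sed -i 's/T=np.arange(1,31)/T=t+np.arange(1,31)/' ctl.py; sed -i 's/least_squares(cost,np.zeros(5),/least_squares(cost,np.zeros(5)+1e-4,/' ctl.py
python3 ctl.py 0.05 4
```

```text
t 8.93 tilt 0.2300 (score 713) F -0.141 rad 0.1310 x -0.1303 tool -0.166 |f| 7.2 gap 0.336
fit tilt 0.2301 vel -0.149 thb 0.016 m 0.997 rms 0.0001 Feq -0.003
dF [-0.021  0.202  0.029 -0.047 -0.029] pred [[0.167, -0.188], [0.094, -0.159], [0.054, -0.056]]
ROW dp_y -0.0039 rot_x -0.0017
```

```bash
python3 -m crank '[{"dp":[0,0,0],"rot":[0,0,0],"gripper":1},{"dp":[0,0,0],"rot":[0,0,0],"gripper":1},{"dp":[0,0,0],"rot":[0,0,0],"gripper":1}]' | grep force
python3 ctl.py 0.05 4
```

```text
ft_force: [-5.9, -0.6, 4.8]
finger_force: 30.0
t 9.23 tilt 0.1908 (score 754) F -0.159 rad 0.1310 x -0.1303 tool -0.173 |f| 7.7 gap 0.338
fit tilt 0.1907 vel -0.137 thb -0.003 m 1.000 rms 0.0003 Feq -0.032
dF [ 0.034  0.142  0.004 -0.038 -0.017] pred [[0.134, -0.157], [0.078, -0.114], [0.051, -0.033]]
ROW dp_y 0.0062 rot_x 0.0027
```

```bash
python3 -m crank '[{"dp":[0,0.008,0],"rot":[0.0034,0,0],"gripper":1},{"dp":[0,0.008,0],"rot":[0.0034,0,0],"gripper":1},{"dp":[0,0.008,0],"rot":[0.0034,0,0],"gripper":1},{"dp":[0,0.008,0],"rot":[0.0034,0,0],"gripper":1}]' | grep force
python3 ctl.py 0.05 4
```

```text
ft_force: [-5.2, -0.8, 4.5]
finger_force: 30.0
t 9.62 tilt 0.1347 (score 890) F -0.116 rad 0.1310 x -0.1303 tool -0.129 |f| 6.9 gap 0.337
fit tilt 0.1347 vel -0.151 thb -0.002 m 1.000 rms 0.0003 Feq -0.031
dF [ 0.12   0.014 -0.033 -0.019  0.001] pred [[0.081, -0.111], [0.053, -0.038], [0.048, 0.001]]
ROW dp_y 0.0222 rot_x 0.0095
```

Fit is excellent; following the plan.

```bash
python3 -m crank '[{"dp":[0,0.022,0],"rot":[0.0095,0,0],"gripper":1},{"dp":[0,0.022,0],"rot":[0.0095,0,0],"gripper":1},{"dp":[0,0.022,0],"rot":[0.0095,0,0],"gripper":1},{"dp":[0,0.022,0],"rot":[0.0095,0,0],"gripper":1}]' | grep force
python3 ctl.py 0.05 4
```

```text
ft_force: [-3.8, -2.0, 1.4]
finger_force: 30.0
t 10.00 tilt 0.0786 (score 1222) F 0.004 rad 0.1309 x -0.1302 tool -0.009 |f| 4.5 gap 0.337
fit tilt 0.0790 vel -0.116 thb 0.005 m 1.023 rms 0.0005 Feq -0.022
dF [ 0.037 -0.043 -0.025 -0.001  0.006] pred [[0.049, -0.04], [0.044, 0.005], [0.048, 0.009]]
ROW dp_y 0.0068 rot_x 0.0029
```

```bash
python3 -m crank '[{"dp":[0,0.007,0],"rot":[0.003,0,0],"gripper":1},{"dp":[0,0.007,0],"rot":[0.003,0,0],"gripper":1},{"dp":[0,0.007,0],"rot":[0.003,0,0],"gripper":1},{"dp":[0,0.007,0],"rot":[0.003,0,0],"gripper":1}]' | grep force
python3 ctl.py 0.05 5
```

```text
ft_force: [-4.6, -1.1, 0.6]
finger_force: 30.0
t 10.38 tilt 0.0478 (score 1141) F 0.039 rad 0.1309 x -0.1302 tool 0.028 |f| 4.7 gap 0.334
fit tilt 0.0479 vel -0.043 thb 0.006 m 1.031 rms 0.0004 Feq -0.020
dF [-0.038 -0.027  0.002  0.005  0.001] pred [[0.042, 0.007], [0.048, 0.009], [0.05, -0.0]]
ROW dp_y -0.0056 rot_x -0.0024
```

```bash
python3 -m crank '[{"dp":[0,-0.0055,0],"rot":[-0.0024,0,0],"gripper":1},{"dp":[0,-0.0055,0],"rot":[-0.0024,0,0],"gripper":1},{"dp":[0,-0.0055,0],"rot":[-0.0024,0,0],"gripper":1},{"dp":[0,-0.0055,0],"rot":[-0.0024,0,0],"gripper":1},{"dp":[0,-0.0055,0],"rot":[-0.0024,0,0],"gripper":1}]' | grep force
python3 ctl.py 0.05 6
```

```text
ft_force: [-3.7, -2.9, -1.3]
finger_force: 30.0
t 10.85 tilt 0.0421 (score 1242) F -0.001 rad 0.1310 x -0.1302 tool -0.011 |f| 4.9 gap 0.334
fit tilt 0.0420 vel 0.005 thb 0.006 m 1.028 rms 0.0004 Feq -0.021
dF [-0.023 -0.     0.004  0.    -0.   ] pred [[0.048, 0.009], [0.05, 0.001], [0.05, -0.001]]
ROW dp_y -0.0028 rot_x -0.0012
```

Steady; use longer steps.

```bash
python3 -m crank '[{"dp":[0,-0.0028,0],"rot":[-0.0012,0,0],"gripper":1},{"dp":[0,-0.0028,0],"rot":[-0.0012,0,0],"gripper":1},{"dp":[0,-0.0028,0],"rot":[-0.0012,0,0],"gripper":1},{"dp":[0,-0.0028,0],"rot":[-0.0012,0,0],"gripper":1},{"dp":[0,-0.0028,0],"rot":[-0.0012,0,0],"gripper":1},{"dp":[0,-0.0028,0],"rot":[-0.0012,0,0],"gripper":1}]' | grep force
python3 ctl.py 0.05 8
```

```text
ft_force: [-5.7, -3.3, -0.6]
finger_force: 30.0
t 11.40 tilt 0.0419 (score 1135) F -0.024 rad 0.1310 x -0.1301 tool -0.033 |f| 6.6 gap 0.335
fit tilt 0.0424 vel -0.000 thb 0.007 m 1.039 rms 0.0006 Feq -0.019
dF [ 0.026 -0.028  0.006  0.002 -0.   ] pred [[0.041, 0.006], [0.049, 0.009], [0.051, -0.0]]
ROW dp_y 0.0024 rot_x 0.0010
```

```bash
python3 -m crank '[{"dp":[0,0.0024,0],"rot":[0.001,0,0],"gripper":1},{"dp":[0,0.0024,0],"rot":[0.001,0,0],"gripper":1},{"dp":[0,0.0024,0],"rot":[0.001,0,0],"gripper":1},{"dp":[0,0.0024,0],"rot":[0.001,0,0],"gripper":1},{"dp":[0,0.0024,0],"rot":[0.001,0,0],"gripper":1},{"dp":[0,0.0024,0],"rot":[0.001,0,0],"gripper":1},{"dp":[0,0.0024,0],"rot":[0.001,0,0],"gripper":1},{"dp":[0,0.0024,0],"rot":[0.001,0,0],"gripper":1}]' | grep force
python3 ctl.py 0.05 9
```

```text
ft_force: [-3.7, -2.7, -1.0]
finger_force: 30.0
t 12.12 tilt 0.0404 (score 1231) F 0.002 rad 0.1310 x -0.1302 tool -0.007 |f| 4.6 gap 0.339
fit tilt 0.0406 vel 0.005 thb 0.007 m 1.041 rms 0.0006 Feq -0.019
dF [-0.028  0.007  0.001 -0.001 -0.   ] pred [[0.049, 0.007], [0.05, -0.002], [0.049, -0.001]]
ROW dp_y -0.0023 rot_x -0.0010
```

```bash
python3 -m crank '[{"dp":[0,-0.002,0],"rot":[-0.001,0,0],"gripper":1},{"dp":[0,-0.002,0],"rot":[-0.001,0,0],"gripper":1},{"dp":[0,-0.002,0],"rot":[-0.001,0,0],"gripper":1},{"dp":[0,-0.002,0],"rot":[-0.001,0,0],"gripper":1},{"dp":[0,-0.002,0],"rot":[-0.001,0,0],"gripper":1},{"dp":[0,-0.002,0],"rot":[-0.001,0,0],"gripper":1},{"dp":[0,-0.002,0],"rot":[-0.001,0,0],"gripper":1},{"dp":[0,0,0],"rot":[0,0,0],"gripper":1},{"dp":[0,0,0],"rot":[0,0,0],"gripper":1}]' | grep force
python3 ctl.py 0.05 9
```

```text
ft_force: [-4.4, -2.3, -0.4]
finger_force: 30.0
t 12.92 tilt 0.0402 (score 1170) F -0.020 rad 0.1310 x -0.1302 tool -0.029 |f| 5.0 gap 0.335
fit tilt 0.0413 vel 0.001 thb 0.009 m 1.051 rms 0.0011 Feq -0.018
dF [ 0.019 -0.024  0.007  0.001 -0.   ] pred [[0.042, 0.006], [0.05, 0.007], [0.051, -0.001]]
ROW dp_y 0.0016 rot_x 0.0007
```

```bash
python3 -m crank '[{"dp":[0,0.002,0],"rot":[0.001,0,0],"gripper":1},{"dp":[0,0.002,0],"rot":[0.001,0,0],"gripper":1},{"dp":[0,0,0],"rot":[0,0,0],"gripper":1},{"dp":[0,0,0],"rot":[0,0,0],"gripper":1},{"dp":[0,0,0],"rot":[0,0,0],"gripper":1},{"dp":[0,0,0],"rot":[0,0,0],"gripper":1},{"dp":[0,0,0],"rot":[0,0,0],"gripper":1},{"dp":[0,0,0],"rot":[0,0,0],"gripper":1},{"dp":[0,0,0],"rot":[0,0,0],"gripper":1},{"dp":[0,0,0],"rot":[0,0,0],"gripper":1}]' | grep force
python3 ctl.py 0.05 10
```

```text
ft_force: [-4.4, -1.6, -0.3]
finger_force: 30.0
t 13.80 tilt 0.0409 (score 1189) F -0.013 rad 0.1310 x -0.1302 tool -0.023 |f| 4.7 gap 0.333
fit tilt 0.0405 vel -0.004 thb 0.008 m 1.048 rms 0.0012 Feq -0.018
dF [ 0.013 -0.026  0.009 -0.    -0.001] pred [[0.04, 0.008], [0.05, 0.007], [0.051, -0.001]]
ROW dp_y 0.0009 rot_x 0.0004
```

Stuck in stiction at 0.041, so it can simply be held.

```bash
python3 -m crank '[{"dp":[0,0,0],"rot":[0,0,0],"gripper":1},{"dp":[0,0,0],"rot":[0,0,0],"gripper":1},{"dp":[0,0,0],"rot":[0,0,0],"gripper":1},{"dp":[0,0,0],"rot":[0,0,0],"gripper":1},{"dp":[0,0,0],"rot":[0,0,0],"gripper":1},{"dp":[0,0,0],"rot":[0,0,0],"gripper":1},{"dp":[0,0,0],"rot":[0,0,0],"gripper":1},{"dp":[0,0,0],"rot":[0,0,0],"gripper":1},{"dp":[0,0,0],"rot":[0,0,0],"gripper":1},{"dp":[0,0,0],"rot":[0,0,0],"gripper":1}]' | grep force
python3 ctl.py 0.05 10
```

```text
ft_force: [-4.1, -2.6, -0.7]
finger_force: 30.0
t 14.68 tilt 0.0407 (score 1196) F -0.013 rad 0.1310 x -0.1302 tool -0.023 |f| 4.9 gap 0.338
fit tilt 0.0400 vel -0.003 thb 0.008 m 1.033 rms 0.0015 Feq -0.018
dF [ 0.013 -0.026  0.009 -0.    -0.001] pred [[0.04, 0.008], [0.051, 0.007], [0.051, -0.002]]
ROW dp_y 0.0010 rot_x 0.0004
```

```bash
python3 -m crank '[{"dp":[0,0,0],"rot":[0,0,0],"gripper":1},{"dp":[0,0,0],"rot":[0,0,0],"gripper":1},{"dp":[0,0,0],"rot":[0,0,0],"gripper":1},{"dp":[0,0,0],"rot":[0,0,0],"gripper":1},{"dp":[0,0,0],"rot":[0,0,0],"gripper":1},{"dp":[0,0,0],"rot":[0,0,0],"gripper":1},{"dp":[0,0,0],"rot":[0,0,0],"gripper":1},{"dp":[0,0,0],"rot":[0,0,0],"gripper":1},{"dp":[0,0,0],"rot":[0,0,0],"gripper":1},{"dp":[0,0,0],"rot":[0,0,0],"gripper":1},{"dp":[0,0,0],"rot":[0,0,0],"gripper":1},{"dp":[0,0,0],"rot":[0,0,0],"gripper":1}]' | grep force
python3 ctl.py 0.05 10
python3 - <<'E'
from h import *
p=capture("top"); print(spotter.tip_of(p,"sector_mid"),spotter.tip_of(p,"pointer_tip"))
E
```

```text
ft_force: [-4.2, -2.8, -0.7]
finger_force: 30.0
t 15.73 tilt 0.0408 (score 1178) F -0.013 rad 0.1310 x -0.1302 tool -0.023 |f| 5.1 gap 0.338
fit tilt 0.0405 vel -0.001 thb 0.007 m 1.023 rms 0.0014 Feq -0.018
dF [ 0.008 -0.02   0.007 -0.    -0.   ] pred [[0.042, 0.008], [0.05, 0.005], [0.05, -0.001]]
ROW dp_y 0.0006 rot_x 0.0002
[] []
```

```bash
python3 -m crank '[{"dp":[0,0,0],"rot":[0,0,0],"gripper":1},{"dp":[0,0,0],"rot":[0,0,0],"gripper":1},{"dp":[0,0,0],"rot":[0,0,0],"gripper":1},{"dp":[0,0,0],"rot":[0,0,0],"gripper":1},{"dp":[0,0,0],"rot":[0,0,0],"gripper":1},{"dp":[0,0,0],"rot":[0,0,0],"gripper":1},{"dp":[0,0,0],"rot":[0,0,0],"gripper":1},{"dp":[0,0,0],"rot":[0,0,0],"gripper":1},{"dp":[0,0,0],"rot":[0,0,0],"gripper":1},{"dp":[0,0,0],"rot":[0,0,0],"gripper":1},{"dp":[0,0,0],"rot":[0,0,0],"gripper":1},{"dp":[0,0,0],"rot":[0,0,0],"gripper":1}]' | grep force
python3 ctl.py -0.05 5
```

```text
ft_force: [-5.1, -1.5, -0.3]
finger_force: 30.0
t 16.93 tilt 0.0406 (score 1192) F -0.013 rad 0.1310 x -0.1302 tool -0.023 |f| 5.3 gap 0.336
fit tilt 0.0409 vel 0.001 thb 0.006 m 1.006 rms 0.0008 Feq 0.037
dF [-0.125  0.207  0.013 -0.039 -0.011] pred [[0.03, -0.079], [-0.024, -0.102], [-0.053, -0.025]]
ROW dp_y -0.0185 rot_x -0.0079
```

```bash
python3 -m crank '[{"dp":[0,-0.018,0],"rot":[-0.0078,0,0],"gripper":1},{"dp":[0,-0.018,0],"rot":[-0.0078,0,0],"gripper":1},{"dp":[0,-0.018,0],"rot":[-0.0078,0,0],"gripper":1},{"dp":[0,-0.018,0],"rot":[-0.0078,0,0],"gripper":1},{"dp":[0,-0.018,0],"rot":[-0.0078,0,0],"gripper":1}]' | grep force
python3 ctl.py -0.05 4
```

```text
ft_force: [-4.2, -2.1, -0.7]
finger_force: 30.0
t 17.40 tilt 0.0314 (score 875) F -0.136 rad 0.1312 x -0.1302 tool -0.147 |f| 4.7 gap 0.337
fit tilt 0.0302 vel -0.082 thb 0.006 m 1.020 rms 0.0010 Feq 0.039
dF [ 0.181  0.048 -0.03  -0.024 -0.002] pred [[-0.014, -0.111], [-0.045, -0.047], [-0.052, 0.0]]
ROW dp_y 0.0336 rot_x 0.0144
```

```bash
python3 -m crank '[{"dp":[0,0.033,0],"rot":[0.0142,0,0],"gripper":1},{"dp":[0,0.033,0],"rot":[0.0142,0,0],"gripper":1},{"dp":[0,0.033,0],"rot":[0.0142,0,0],"gripper":1},{"dp":[0,0.033,0],"rot":[0.0142,0,0],"gripper":1}]' | grep force
python3 ctl.py -0.05 4
```

```text
ft_force: [-4.8, 0.5, -3.6]
finger_force: 30.0
t 17.78 tilt -0.0116 (score 1163) F 0.031 rad 0.1314 x -0.1302 tool 0.038 |f| 6.0 gap 0.333
fit tilt -0.0116 vel -0.108 thb 0.006 m 1.020 rms 0.0010 Feq 0.039
dF [ 0.058 -0.024 -0.025 -0.005  0.004] pred [[-0.044, -0.053], [-0.053, -0.005], [-0.052, 0.006]]
ROW dp_y 0.0108 rot_x 0.0046
```

```bash
python3 -m crank '[{"dp":[0,0.009,0],"rot":[0.0039,0,0],"gripper":1},{"dp":[0,0.009,0],"rot":[0.0039,0,0],"gripper":1},{"dp":[0,0.009,0],"rot":[0.0039,0,0],"gripper":1},{"dp":[0,0.009,0],"rot":[0.0039,0,0],"gripper":1}]' | grep force
python3 ctl.py -0.05 5
```

```text
ft_force: [-4.8, -0.8, -1.9]
finger_force: 30.0
t 18.17 tilt -0.0441 (score 1040) F 0.088 rad 0.1314 x -0.1303 tool 0.083 |f| 5.2 gap 0.336
fit tilt -0.0435 vel -0.051 thb 0.007 m 1.025 rms 0.0010 Feq 0.040
dF [-0.029 -0.021 -0.     0.003  0.001] pred [[-0.053, -0.002], [-0.052, 0.005], [-0.051, -0.0]]
ROW dp_y -0.0043 rot_x -0.0019
```

```bash
python3 -m crank '[{"dp":[0,-0.0045,0],"rot":[-0.0019,0,0],"gripper":1},{"dp":[0,-0.0045,0],"rot":[-0.0019,0,0],"gripper":1},{"dp":[0,-0.0045,0],"rot":[-0.0019,0,0],"gripper":1},{"dp":[0,-0.0045,0],"rot":[-0.0019,0,0],"gripper":1},{"dp":[0,-0.0045,0],"rot":[-0.0019,0,0],"gripper":1}]' | grep force
python3 ctl.py -0.05 6
```

```text
ft_force: [-4.4, -1.6, -3.6]
finger_force: 30.0
t 18.63 tilt -0.0554 (score 1093) F 0.056 rad 0.1314 x -0.1303 tool 0.052 |f| 5.9 gap 0.335
fit tilt -0.0553 vel -0.008 thb 0.007 m 1.032 rms 0.0009 Feq 0.041
dF [-0.005 -0.015  0.002  0.002  0.   ] pred [[-0.055, 0.006], [-0.051, 0.006], [-0.05, -0.0]]
ROW dp_y -0.0006 rot_x -0.0002
```

```bash
python3 -m crank '[{"dp":[0,0,0],"rot":[0,0,0],"gripper":1},{"dp":[0,0,0],"rot":[0,0,0],"gripper":1},{"dp":[0,-0.003,0],"rot":[-0.0013,0,0],"gripper":1},{"dp":[0,-0.003,0],"rot":[-0.0013,0,0],"gripper":1},{"dp":[0,0,0],"rot":[0,0,0],"gripper":1},{"dp":[0,0,0],"rot":[0,0,0],"gripper":1}]' | grep force
python3 ctl.py -0.05 8
```

```text
ft_force: [-4.9, -1.8, -1.8]
finger_force: 30.0
t 19.18 tilt -0.0558 (score 1123) F 0.048 rad 0.1314 x -0.1303 tool 0.044 |f| 5.5 gap 0.336
fit tilt -0.0558 vel 0.003 thb 0.007 m 1.033 rms 0.0009 Feq 0.041
dF [-0.004 -0.005  0.002  0.    -0.   ] pred [[-0.053, 0.005], [-0.05, 0.002], [-0.05, -0.001]]
ROW dp_y -0.0004 rot_x -0.0002
```

```bash
python3 -m crank '[{"dp":[0,0,0],"rot":[0,0,0],"gripper":1},{"dp":[0,0,0],"rot":[0,0,0],"gripper":1},{"dp":[0,0,0],"rot":[0,0,0],"gripper":1},{"dp":[0,0,0],"rot":[0,0,0],"gripper":1},{"dp":[0,0,0],"rot":[0,0,0],"gripper":1},{"dp":[0,0,0],"rot":[0,0,0],"gripper":1},{"dp":[0,0,0],"rot":[0,0,0],"gripper":1},{"dp":[0,0,0],"rot":[0,0,0],"gripper":1}]' | grep force
python3 ctl.py -0.05 8
```

```text
ft_force: [-5.1, -2.0, -2.8]
finger_force: 30.0
t 19.90 tilt -0.0556 (score 1123) F 0.048 rad 0.1314 x -0.1303 tool 0.044 |f| 6.2 gap 0.339
fit tilt -0.0553 vel 0.004 thb 0.007 m 1.040 rms 0.0009 Feq 0.042
dF [-0.005 -0.003  0.002  0.    -0.   ] pred [[-0.052, 0.004], [-0.05, 0.001], [-0.05, -0.0]]
ROW dp_y -0.0005 rot_x -0.0002
```

Stuck in friction again at −0.056; hold to about 24.7 s.

```bash
python3 -m crank '[{"dp":[0,0,0],"rot":[0,0,0],"gripper":1},{"dp":[0,0,0],"rot":[0,0,0],"gripper":1},{"dp":[0,0,0],"rot":[0,0,0],"gripper":1},{"dp":[0,0,0],"rot":[0,0,0],"gripper":1},{"dp":[0,0,0],"rot":[0,0,0],"gripper":1},{"dp":[0,0,0],"rot":[0,0,0],"gripper":1},{"dp":[0,0,0],"rot":[0,0,0],"gripper":1},{"dp":[0,0,0],"rot":[0,0,0],"gripper":1},{"dp":[0,0,0],"rot":[0,0,0],"gripper":1},{"dp":[0,0,0],"rot":[0,0,0],"gripper":1},{"dp":[0,0,0],"rot":[0,0,0],"gripper":1},{"dp":[0,0,0],"rot":[0,0,0],"gripper":1}]' | grep force
python3 ctl.py -0.05 8
```

```text
ft_force: [-5.3, -1.5, -2.2]
finger_force: 30.0
t 20.95 tilt -0.0558 (score 1141) F 0.048 rad 0.1314 x -0.1303 tool 0.044 |f| 5.9 gap 0.335
fit tilt -0.0553 vel 0.003 thb 0.009 m 1.021 rms 0.0010 Feq 0.043
dF [-0.003 -0.004  0.002  0.    -0.   ] pred [[-0.052, 0.004], [-0.05, 0.001], [-0.05, -0.0]]
ROW dp_y -0.0003 rot_x -0.0001
```

```bash
python3 -m crank '[{"dp":[0,0,0],"rot":[0,0,0],"gripper":1},{"dp":[0,0,0],"rot":[0,0,0],"gripper":1},{"dp":[0,0,0],"rot":[0,0,0],"gripper":1},{"dp":[0,0,0],"rot":[0,0,0],"gripper":1},{"dp":[0,0,0],"rot":[0,0,0],"gripper":1},{"dp":[0,0,0],"rot":[0,0,0],"gripper":1},{"dp":[0,0,0],"rot":[0,0,0],"gripper":1},{"dp":[0,0,0],"rot":[0,0,0],"gripper":1}]' | grep force
python3 ctl.py -0.05 8
```

```text
ft_force: [-4.7, -0.9, -2.4]
finger_force: 30.0
t 21.67 tilt -0.0559 (score 1124) F 0.048 rad 0.1314 x -0.1303 tool 0.044 |f| 5.3 gap 0.341
fit tilt -0.0553 vel 0.003 thb 0.009 m 1.026 rms 0.0011 Feq 0.043
dF [-0.002 -0.005  0.002  0.    -0.   ] pred [[-0.053, 0.004], [-0.05, 0.002], [-0.05, -0.0]]
ROW dp_y -0.0002 rot_x -0.0001
```

```bash
python3 -m crank '[{"dp":[0,0,0],"rot":[0,0,0],"gripper":1},{"dp":[0,0,0],"rot":[0,0,0],"gripper":1},{"dp":[0,0,0],"rot":[0,0,0],"gripper":1},{"dp":[0,0,0],"rot":[0,0,0],"gripper":1},{"dp":[0,0,0],"rot":[0,0,0],"gripper":1},{"dp":[0,0,0],"rot":[0,0,0],"gripper":1},{"dp":[0,0,0],"rot":[0,0,0],"gripper":1},{"dp":[0,0,0],"rot":[0,0,0],"gripper":1},{"dp":[0,0,0],"rot":[0,0,0],"gripper":1},{"dp":[0,0,0],"rot":[0,0,0],"gripper":1},{"dp":[0,0,0],"rot":[0,0,0],"gripper":1},{"dp":[0,0,0],"rot":[0,0,0],"gripper":1}]' | grep force
python3 ctl.py -0.05 8
```

```text
ft_force: [-5.5, -1.8, -2.1]
finger_force: 30.0
t 22.72 tilt -0.0562 (score 1136) F 0.048 rad 0.1314 x -0.1303 tool 0.044 |f| 6.1 gap 0.332
fit tilt -0.0559 vel 0.000 thb 0.012 m 0.981 rms 0.0007 Feq 0.045
dF [ 0.004 -0.011  0.004  0.001 -0.   ] pred [[-0.055, 0.005], [-0.05, 0.004], [-0.05, -0.001]]
ROW dp_y 0.0004 rot_x 0.0002
```

```bash
python3 -m crank '[{"dp":[0,0,0],"rot":[0,0,0],"gripper":1},{"dp":[0,0,0],"rot":[0,0,0],"gripper":1},{"dp":[0,0,0],"rot":[0,0,0],"gripper":1},{"dp":[0,0,0],"rot":[0,0,0],"gripper":1},{"dp":[0,0,0],"rot":[0,0,0],"gripper":1},{"dp":[0,0,0],"rot":[0,0,0],"gripper":1},{"dp":[0,0,0],"rot":[0,0,0],"gripper":1},{"dp":[0,0,0],"rot":[0,0,0],"gripper":1},{"dp":[0,0,0],"rot":[0,0,0],"gripper":1},{"dp":[0,0,0],"rot":[0,0,0],"gripper":1},{"dp":[0,0,0],"rot":[0,0,0],"gripper":1},{"dp":[0,0,0],"rot":[0,0,0],"gripper":1}]' | grep force
python3 ctl.py -0.05 8
```

```text
ft_force: [-4.6, -1.1, -3.0]
finger_force: 30.0
t 23.77 tilt -0.0569 (score 1130) F 0.048 rad 0.1314 x -0.1303 tool 0.044 |f| 5.6 gap 0.337
fit tilt -0.0569 vel -0.001 thb 0.011 m 1.000 rms 0.0001 Feq 0.045
dF [ 0.009 -0.017  0.005  0.001 -0.   ] pred [[-0.056, 0.006], [-0.05, 0.005], [-0.049, -0.001]]
ROW dp_y 0.0008 rot_x 0.0003
```

```bash
python3 -m crank '[{"dp":[0,0,0],"rot":[0,0,0],"gripper":1},{"dp":[0,0,0],"rot":[0,0,0],"gripper":1},{"dp":[0,0,0],"rot":[0,0,0],"gripper":1},{"dp":[0,0,0],"rot":[0,0,0],"gripper":1},{"dp":[0,0,0],"rot":[0,0,0],"gripper":1},{"dp":[0,0,0],"rot":[0,0,0],"gripper":1},{"dp":[0,0,0],"rot":[0,0,0],"gripper":1},{"dp":[0,0,0],"rot":[0,0,0],"gripper":1},{"dp":[0,0,0],"rot":[0,0,0],"gripper":1},{"dp":[0,0,0],"rot":[0,0,0],"gripper":1}]' | grep force
python3 ctl.py 0.1 5
```

```text
ft_force: [-5.1, -0.5, -2.5]
finger_force: 30.0
t 24.65 tilt -0.0567 (score 1117) F 0.049 rad 0.1314 x -0.1303 tool 0.044 |f| 5.7 gap 0.339
fit tilt -0.0569 vel -0.001 thb 0.011 m 1.000 rms 0.0002 Feq -0.039
dF [ 0.192 -0.3   -0.06   0.065  0.025] pred [[-0.038, 0.125], [0.048, 0.175], [0.102, 0.055]]
ROW dp_y 0.0284 rot_x 0.0122
```

```bash
python3 -m crank '[{"dp":[0,0.022,0],"rot":[0.0095,0,0],"gripper":1},{"dp":[0,0.022,0],"rot":[0.0095,0,0],"gripper":1},{"dp":[0,0.022,0],"rot":[0.0095,0,0],"gripper":1},{"dp":[0,0.022,0],"rot":[0.0095,0,0],"gripper":1},{"dp":[0,0.022,0],"rot":[0.0095,0,0],"gripper":1}]' | grep force
python3 ctl.py 0.2 4
```

```text
ft_force: [-5.8, -0.2, -6.2]
finger_force: 30.0
t 25.12 tilt -0.0467 (score 897) F 0.197 rad 0.1314 x -0.1303 tool 0.196 |f| 8.5 gap 0.336
fit tilt -0.0451 vel 0.097 thb 0.009 m 1.034 rms 0.0014 Feq -0.107
dF [-0.096 -0.143 -0.106 -0.014  0.049] pred [[0.014, 0.196], [0.095, 0.201], [0.16, 0.127]]
ROW dp_y -0.0177 rot_x -0.0076
```

```bash
python3 -m crank '[{"dp":[0,-0.0275,0],"rot":[-0.0119,0,0],"gripper":1},{"dp":[0,-0.0275,0],"rot":[-0.0119,0,0],"gripper":1},{"dp":[0,-0.0275,0],"rot":[-0.0119,0,0],"gripper":1},{"dp":[0,-0.0275,0],"rot":[-0.0119,0,0],"gripper":1}]' | grep force
python3 ctl.py 0.2 4
```

```text
ft_force: [-5.4, -1.6, -6.0]
finger_force: 30.0
t 25.50 tilt -0.0011 (score 1117) F 0.056 rad 0.1319 x -0.1303 tool 0.042 |f| 8.2 gap 0.336
fit tilt 0.0010 vel 0.150 thb 0.005 m 1.112 rms 0.0018 Feq -0.137
dF [ 0.006 -0.209 -0.066  0.036  0.042] pred [[0.065, 0.19], [0.14, 0.172], [0.189, 0.077]]
ROW dp_y 0.0011 rot_x 0.0005
```

```bash
python3 -m crank '[{"dp":[0,-0.015,0.001],"rot":[-0.0064,0,0],"gripper":1},{"dp":[0,-0.015,0.001],"rot":[-0.0064,0,0],"gripper":1},{"dp":[0,-0.015,0.001],"rot":[-0.0064,0,0],"gripper":1},{"dp":[0,-0.015,0.001],"rot":[-0.0064,0,0],"gripper":1}]' | grep force
python3 ctl.py 0.22 4
```

```text
ft_force: [-6.2, -0.2, -1.2]
finger_force: 30.0
t 25.88 tilt 0.0469 (score 1138) F -0.033 rad 0.1321 x -0.1304 tool -0.036 |f| 6.3 gap 0.336
fit tilt 0.0503 vel 0.129 thb 0.005 m 1.130 rms 0.0026 Feq -0.158
dF [ 0.09  -0.234 -0.06   0.042  0.04 ] pred [[0.102, 0.163], [0.17, 0.159], [0.214, 0.067]]
ROW dp_y 0.0166 rot_x 0.0071
```

```bash
sed -i 's/t-5\]/t-1.6]/; s|p\[2\]/.12|(p[2]-.006)/.02|; s|(p\[3\]-1)/.1\]|(p[3]-1.02)/.03]|' ctl.py
python3 -m crank '[{"dp":[0,0.003,0],"rot":[0.0013,0,0],"gripper":1},{"dp":[0,0.003,0],"rot":[0.0013,0,0],"gripper":1},{"dp":[0,0,0],"rot":[0,0,0],"gripper":1}]' | grep force
python3 ctl.py 0.25 4
```

```text
ft_force: [-7.2, -0.9, -1.8]
finger_force: 30.0
t 26.18 tilt 0.0713 (score 1170) F -0.022 rad 0.1321 x -0.1304 tool -0.027 |f| 7.5 gap 0.336
fit tilt 0.0715 vel 0.070 thb 0.017 m 1.021 rms 0.0003 Feq -0.120
dF [ 0.167 -0.24  -0.109  0.036  0.05 ] pred [[0.106, 0.146], [0.179, 0.191], [0.237, 0.097]]
ROW dp_y 0.0309 rot_x 0.0133
```

```bash
python3 -m crank '[{"dp":[0,0.011,0],"rot":[0.0048,0,0],"gripper":1},{"dp":[0,0.011,0],"rot":[0.0048,0,0],"gripper":1},{"dp":[0,0.011,0],"rot":[0.0048,0,0],"gripper":1},{"dp":[0,0.011,0],"rot":[0.0048,0,0],"gripper":1}]' | grep force
python3 ctl.py 0.28 4
```

```text
ft_force: [-6.2, -0.4, -3.6]
finger_force: 30.0
t 26.57 tilt 0.0982 (score 1093) F 0.037 rad 0.1320 x -0.1304 tool 0.034 |f| 7.2 gap 0.335
fit tilt 0.0985 vel 0.089 thb 0.017 m 1.018 rms 0.0004 Feq -0.136
dF [ 0.042 -0.231 -0.06   0.04   0.038] pred [[0.147, 0.173], [0.221, 0.176], [0.27, 0.075]]
ROW dp_y 0.0078 rot_x 0.0034
```

```bash
python3 -m crank '[{"dp":[0,-0.011,0],"rot":[-0.0048,0,0],"gripper":1},{"dp":[0,-0.011,0],"rot":[-0.0048,0,0],"gripper":1},{"dp":[0,-0.011,0],"rot":[-0.0048,0,0],"gripper":1},{"dp":[0,-0.011,0],"rot":[-0.0048,0,0],"gripper":1}]' | grep force
python3 ctl.py 0.28 4
```

```text
ft_force: [-6.4, -1.1, -2.4]
finger_force: 30.0
t 26.95 tilt 0.1390 (score 1095) F -0.023 rad 0.1321 x -0.1304 tool -0.028 |f| 7.0 gap 0.337
fit tilt 0.1389 vel 0.114 thb 0.017 m 1.019 rms 0.0003 Feq -0.136
dF [ 0.024 -0.173 -0.023  0.039  0.024] pred [[0.187, 0.147], [0.246, 0.127], [0.278, 0.044]]
ROW dp_y 0.0045 rot_x 0.0019
```

```bash
python3 -m crank '[{"dp":[0,-0.01,0],"rot":[-0.0043,0,0],"gripper":1},{"dp":[0,-0.01,0],"rot":[-0.0043,0,0],"gripper":1},{"dp":[0,-0.01,0],"rot":[-0.0043,0,0],"gripper":1},{"dp":[0,-0.01,0],"rot":[-0.0043,0,0],"gripper":1}]' | grep force
python3 ctl.py 0.29 4
```

```text
ft_force: [-5.7, -2.1, -2.7]
finger_force: 30.0
t 27.33 tilt 0.1844 (score 891) F -0.077 rad 0.1322 x -0.1304 tool -0.082 |f| 6.6 gap 0.334
fit tilt 0.1842 vel 0.110 thb 0.015 m 1.019 rms 0.0004 Feq -0.146
dF [ 0.011 -0.11  -0.01   0.027  0.015] pred [[0.226, 0.113], [0.267, 0.087], [0.289, 0.029]]
ROW dp_y 0.0021 rot_x 0.0009
```

```bash
python3 -m crank '[{"dp":[0,-0.003,0],"rot":[-0.0013,0,0],"gripper":1},{"dp":[0,-0.003,0],"rot":[-0.0013,0,0],"gripper":1},{"dp":[0,-0.003,0],"rot":[-0.0013,0,0],"gripper":1},{"dp":[0,-0.003,0],"rot":[-0.0013,0,0],"gripper":1}]' | grep force
python3 ctl.py 0.3 4
```

```text
ft_force: [-7.0, -1.2, -1.6]
finger_force: 30.0
t 27.72 tilt 0.2259 (score 845) F -0.093 rad 0.1322 x -0.1304 tool -0.097 |f| 7.2 gap 0.338
fit tilt 0.2258 vel 0.103 thb 0.014 m 1.019 rms 0.0003 Feq -0.154
dF [-0.045 -0.047  0.009  0.018  0.006] pred [[0.263, 0.087], [0.29, 0.048], [0.301, 0.01]]
ROW dp_y -0.0083 rot_x -0.0036
```

```bash
python3 -m crank '[{"dp":[0,-0.008,0],"rot":[-0.0035,0,0],"gripper":1},{"dp":[0,-0.008,0],"rot":[-0.0035,0,0],"gripper":1},{"dp":[0,-0.008,0],"rot":[-0.0035,0,0],"gripper":1},{"dp":[0,-0.008,0],"rot":[-0.0035,0,0],"gripper":1}]' | grep force
python3 ctl.py 0.31 4
```

```text
ft_force: [-6.7, -1.2, -0.3]
finger_force: 30.0
t 28.10 tilt 0.2641 (score 716) F -0.137 rad 0.1322 x -0.1305 tool -0.141 |f| 6.9 gap 0.333
fit tilt 0.2641 vel 0.090 thb 0.012 m 1.018 rms 0.0002 Feq -0.162
dF [-0.042 -0.007  0.015  0.009  0.   ] pred [[0.293, 0.057], [0.308, 0.021], [0.311, 0.001]]
ROW dp_y -0.0077 rot_x -0.0033
```

```bash
python3 -m crank '[{"dp":[0,-0.007,0],"rot":[-0.003,0,0],"gripper":1},{"dp":[0,-0.007,0],"rot":[-0.003,0,0],"gripper":1},{"dp":[0,-0.007,0],"rot":[-0.003,0,0],"gripper":1},{"dp":[0,-0.007,0],"rot":[-0.003,0,0],"gripper":1},{"dp":[0,0,0],"rot":[0,0,0],"gripper":1}]' | grep force
python3 ctl.py 0.31 4
```

```text
ft_force: [-6.6, -1.9, -0.9]
finger_force: 30.0
t 28.57 tilt 0.2995 (score 647) F -0.177 rad 0.1323 x -0.1305 tool -0.179 |f| 6.9 gap 0.338
```

```bash
python3 -m crank '[{"dp":[0,0.02,0],"rot":[0.0085,0,0],"gripper":1},{"dp":[0,0.02,0],"rot":[0.0085,0,0],"gripper":1},{"dp":[0,0.031,0.001],"rot":[0.0133,0,0],"gripper":1},{"dp":[0,0.031,0.001],"rot":[0.0133,0,0],"gripper":1},{"dp":[0,0.031,0.001],"rot":[0.0133,0,0],"gripper":1},{"dp":[0,0.031,0.001],"rot":[0.0133,0,0],"gripper":1},{"dp":[0,0.031,0.001],"rot":[0.0133,0,0],"gripper":1},{"dp":[0,0.031,0.001],"rot":[0.0133,0,0],"gripper":1},{"dp":[0,0.031,0.001],"rot":[0.0133,0,0],"gripper":1},{"dp":[0,0.031,0.001],"rot":[0.0133,0,0],"gripper":1},{"dp":[0,0.031,0.001],"rot":[0.0133,0,0],"gripper":1},{"dp":[0,0,0],"rot":[0,0,0],"gripper":1}]' | grep force
python3 ctl.py 0.31 4
```

```text
ft_force: [-7.2, 2.1, -1.2]
finger_force: 30.0
t 29.62 tilt 0.3001 (score 835) F 0.275 rad 0.1318 x -0.1304 tool 0.253 |f| 7.6 gap 0.335
```

```bash
python3 -m crank '[{"dp":[0,0.02,0],"rot":[0.009,0,0],"gripper":1},{"dp":[0,0.02,0],"rot":[0.009,0,0],"gripper":1},{"dp":[0,0,0],"rot":[0,0,0],"gripper":1},{"dp":[0,0,0],"rot":[0,0,0],"gripper":0},{"dp":[0,0,0],"rot":[0,0,0],"gripper":0},{"dp":[0,0,0],"rot":[0,0,0],"gripper":0},{"dp":[0,0,0],"rot":[0,0,0],"gripper":0},{"dp":[0,0,0],"rot":[0,0,0],"gripper":0},{"dp":[0,0,0],"rot":[0,0,0],"gripper":0},{"dp":[0,0,0],"rot":[0,0,0],"gripper":0},{"dp":[0,0,0],"rot":[0,0,0],"gripper":0},{"dp":[0,0,0],"rot":[0,0,0],"gripper":0}]' | grep -v tcp
python3 ctl.py 0.31 4
python3 -c "
from h import *
p=capture('side'); cv2.imwrite('pics/c4.png',cv2.resize(p['img'][110:230,190:310,::-1],(480,480),interpolation=2))"
```

```text
clock: 30.67
position: [0.5811, -0.0202, 0.2479]
ft_force: [0.3, 0.2, 0.8]
finger_gap: 0.929
finger_force: 0.0
t 30.67 tilt 0.3003 (score 873) F 0.311 rad 0.1324 x -0.1297 tool 0.306 |f| 0.8 gap 0.929
```

View pics/c4.png

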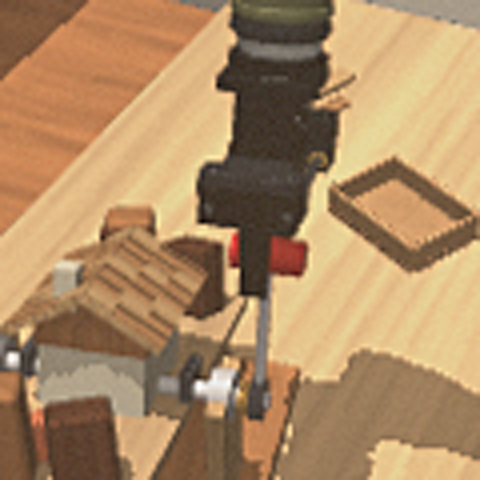

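The gripper is open around the grip (red bar at crop 230–305, 255), the model rests on the right. Retreat radially.

```bash
python3 -m crank '[{"dp":[0,0,-0.06],"rot":[0,0,0],"gripper":0},{"dp":[0,0,-0.06],"rot":[0,0,0],"gripper":0},{"dp":[0,0,-0.08],"rot":[0,0,0],"gripper":0},{"dp":[0,0,-0.1],"rot":[0,0,0],"gripper":0},{"dp":[0,0,-0.12],"rot":[0,0,0],"gripper":0},{"dp":[0,0,-0.12],"rot":[0,0,0],"gripper":0},{"dp":[0,0,-0.12],"rot":[0,0,0],"gripper":0},{"dp":[0,0,-0.12],"rot":[0,0,0],"gripper":0},{"dp":[0,0,-0.12],"rot":[0,0,0],"gripper":0},{"dp":[0,0,0],"rot":[0,0,0],"gripper":0},{"dp":[0,0,0],"rot":[0,0,0],"gripper":0},{"dp":[0,0,0],"rot":[0,0,0],"gripper":0}]' | grep -v tcp
python3 ctl.py 0.31 4
python3 -c "
from h import *
p=capture('side'); hsv=cv2.cvtColor(p['img'],cv2.COLOR_RGB2HSV).astype(int)
m=((hsv[...,0]<6)|(hsv[...,0]>174))&(hsv[...,1]>140)&(hsv[...,2]>70); m[250:]=0; m[:,340:]=0
print('grip',cloud(p,m).mean(0))
for n in('glue','pot','shingle_tray'): print(n,[np.round(r['centre'],1) for r in spotter.tip_of(p,n)[:1]])"
```

```text
clock: 31.77
position: [0.5905, -0.0597, 0.3764]
ft_force: [-0.4, -0.3, -0.2]
finger_gap: 0.997
finger_force: 0.0
t 31.77 tilt 0.3009 (score 872) F 0.309 rad 0.2672 x -0.1297 tool 0.306 |f| 0.5 gap 0.997
grip [ 0.57859293 -0.0184845   0.27203353]
glue [array([331.7, 188.5])]
pot [array([334.9, 252.5])]
shingle_tray [array([169.9, 288.9])]
```

Grip is back at its starting place, the model is still on its rest and the bystanders are unmoved.

```bash
python3 -c "
from cell import bot
print(bot.hand_in())"
```

```text
the job is handed in; nothing more can be done
None
```

I've handed the job in, but I couldn't confirm the pointer was in the green: neither camera could see the sector, so I held the model for over 6 s at +0.04 rad and again at −0.056 rad, which between them cover every place the sector could be; the model was then eased back onto the right-hand rest (0.30 rad), the lever let go, and the bystanders left where they were.

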